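Snug the loose plug of the feed manifold

TASK

The blue wing plug on the lapping fluid manifold is only run in loosely. Turn it clockwise until it goes snug, then a little further, so that the pointer of the collar under it comes to rest in the green arc and at no time passes well into the red; then let go. The red and the black plug are already tight: leave them as they are.

Things in the scene. Friction and masses are not known exactly. Their poses are not given: they have to be found in the camera images.
- blue_grip (a point): Grip point of the blue plug: on its vertical turning axis, mid-wing. Upright flat wing 42 mm long (this frame's x), 12 thick (y), 33 high; the point is 12 mm below its top and 21 above its foot, where a 27 mm round hub begins. Turns in place, clockwise from above to tighten: first an even drag of 0.18 N m over 0.3 to 0.9 rad (differs, not told by its angle), then snug, rising 0.25 N m per rad. Stays as left.
- blue_collar (a joint): Turn of the steel collar under the blue plug, rad, clockwise. 0 while the plug is loose; once snug the plug carries it along, so it reads how far the plug is tightened past first bite (falls if turned back). Its black pointer lies over a white 80 mm port disc: at 0 on a short black line, clockwise from there the green arc spans 0.10 to 0.48 rad, the red arc 0.48 to 0.85.
- red_plug (a joint): Turn of the red plug since the start, rad, clockwise positive; tight, its pointer in the green. Same shape as the blue one. The three plugs stand 92 mm apart in a row, in any order, on an aluminium manifold bar 284 x 84 x 36 mm fixed to the worktop; the tops of the wings are 94 mm above the worktop.
- black_plug (a joint): Turn of the black plug since the start, rad, clockwise from above positive; tight, its pointer in the green. Same shape as the blue one.

How it is judged (in metres and radians):
At the end, for the whole second after the job is handed in: The blue plug has been turned clockwise past first bite and left so: the collar's pointer rests in the green arc (0.08 to 0.51 rad), still (value of joint blue_collar between 0.08 and 0.51 rad and velocity of joint blue_collar between -0.02 and 0.02 rad/s); the robot touches nothing.
It fails at once if the blue plug is overtightened: the pointer goes well into the red (beyond 0.57 rad) (value of joint blue_collar above 0.57 rad).
It fails at once if the red plug is turned by more than 0.2 rad (value of joint red_plug above 0.2 rad or value of joint red_plug below -0.2 rad).
It fails at once if the black plug is turned by more than 0.2 rad (value of joint black_plug above 0.2 rad or value of joint black_plug below -0.2 rad).
It also fails if it takes over 32 s, if anything falls off the work surface, if the arm or the gripper's body presses on something with over 40 N, if the wrist force passes 120 N, or if a joint passes its speed limit or range.

ROBOT

A 7-joint arm with a two-finger parallel gripper is mounted at the origin on a cart in front of the work surface, level with it; the furniture and walls round the work are solid. World frame = base frame: x ahead of the robot, y to its left, z up, the work surface at z = 0. Lengths are in mm, angles in rad, forces in N, time in s.
With the tool pointing down it reaches from about 425 to 925 mm from the base axis. Payload 6.8 kg.
Tool frame: the origin (TCP) lies where the fingers leave the gripper's body, on its centre line; the fingertips stand 73 mm ahead of it and the grasp point (between the pads) lies 54 mm ahead of it; x points along the fingers, y is the direction in which the jaws open and shut, and the axes are right-handed (so a half turn about x gives the same grasp; the last joint's range is limited). The gripper opens to 85 mm and grips with 20 to 120 N. Pads are 22 mm wide; open, the fingers measure 114 mm over their backs; the gripper's body (76 mm by 85 mm) begins 54 mm behind the grasp point. The pads swing forward as they close: fully open they stand 13 mm farther back than shut.
Start: joints at [1.127, 0.477, 0.022, 1.555, -0.011, 1.109, -0.083], TCP at [222.437, -637.312, 303.908] pointing down, gripper open.
Joint ranges: [-2.96, 2.96], [-0.34, 2.1], [-1.41, 1.46], [0.24, 2.44], [-1.37, 4.51], [0.17, 1.92], [-2.96, 2.96]. Speed limits (rad/s): [2.39, 2.39, 3.14, 3.14, 3.14, 3.14, 3.14].

INTERFACE

Orientations are given as a unit quaternion [w, x, y, z].
In Python, from rig import monitor, imaging, ticket gives the robot as it stands.
- The arm moves only by the shell command python3 -m handwheel 'ROWS' [OPENING]. ROWS is text: rows parted by semicolons, each of 4 numbers parted by spaces: the shift along the tool's x, y, z in units of 25 mm (1.0 is 25 mm), then the turn about the tool's x in degrees. A call has 1 to 10 rows; each row is the pose to reach, as a shift and turn from the pose commanded when the call began, along the tool's axes at that moment; what a row does not reach only later rows make up. A row lasts 1/10 s, in which the tool goes at most 50 mm and 8.59 degrees, less where a joint would pass 70% of its speed; a pose out of reach is approached as far as the arm can. A call with a gripper value outside its range is refused whole. OPENING is the gripper's target within -1 to 1 (fully open at 1, half-way at 0, shut at -1), set as the call begins (- or left out, the last holds). The fingers move at their own pace and stop on an object; the grip force is fixed at half the most. Time passes only in rows, so rows that repeat a pose let the fingers close. It gives the time, the measured TCP pose, the force and the opening at its end, in the units of the state.
- monitor.state(): the state, without advancing time (a new reading comes with each control period).
- imaging.capture(name): name is "scene" or "top" or "wrist"; returns the picture (420x560x3 uint8, red, green, blue); there is no depth.
- imaging.get_calibration(name): a dict with "fx", "fy", "cx", "cy" (pixels), "extrinsics" (4x4, takes a point from camera to world coordinates); the wrist camera has in their place "T_tool_cam" (4x4, takes a point from camera to tool coordinates, whose origin is the TCP and whose axes are the tool frame's). Camera axes: x right, y up, looking along -z (the intrinsics and any distortion apply to the point x, -y, -z); pixel columns grow to the right and rows downward; lengths in mm; the calibration is good to about 2 mm. A picture is of the moment at which its call begins: read the wrist's pose just before it. get_calibration takes no time and is no camera call.
- ticket.close_job(): hands the job in, once; it reports no verdict.
The state is a dict: "time_s": time; "joints": joint angles; "qvel": joint speeds; "effort": joint torques, N m; "tcp_pos": TCP position; "tool_rot": TCP orientation; "force": force on the tool from outside, world axes, zero at the start; "wrist_torque": the same for the moment, N m; "grip_width": finger opening in mm.
Only numpy, scipy, OpenCV 4.12 (cv2) and the standard library are available. Lean on these libraries where they do the work, as an engineer would, in place of code of your own. Each camera call takes 0.05 s, during which the arm holds its last target.

## Working session

There is one attempt and no reset: what is moved stays moved. The work goes in short steps, Python scripts to look and compute and a shell command to move; the robot and the scene stay as the last step left them, time stands still between calls to the robot, and variables do not carry over. Pictures are saved under pics/ and viewed, and the job is handed in when it is done.

```bash
mkdir -p pics
cat > h.py <<'E'
import numpy as np, cv2
from rig import monitor, imaging, ticket
def snap(n,f):
    im=imaging.capture(n); cv2.imwrite('pics/'+f,cv2.cvtColor(im,cv2.COLOR_RGB2BGR)); return im
E
python3 - <<'E'
from h import *
np.set_printoptions(suppress=True,precision=4)
s=monitor.state(); print(s)
for n in ['scene','top','wrist']:
    snap(n,n+'0.png'); print(n,imaging.get_calibration(n))
E
```

```text
{'time_s': 0.0, 'joints': array([ 1.1269,  0.4778,  0.0223,  1.5564, -0.0115,  1.1093, -0.0831]), 'qvel': array([-0.0016,  0.0016,  0.0002,  0.0007, -0.0001,  0.0008, -0.0004]), 'effort': array([ -0.0005, -59.6449,   1.608 , -28.12  ,   0.0124,   0.0094,
         0.    ]), 'tcp_pos': array([ 222.2766, -636.8615,  302.911 ]), 'tool_rot': array([-0.1175, -0.697 , -0.1188,  0.6973]), 'force': array([ 0.2819,  1.1112, -0.4931]), 'wrist_torque': array([-0.0124, -0.0182, -0.0063]), 'grip_width': 85.5136698549871}
scene {'fx': 424.8963558660203, 'fy': 424.8963558660203, 'cx': 278.78330933640365, 'cy': 209.48047719086944, 'extrinsics': array([[ -0.6875,   0.5485,  -0.476 , 168.8931],
       [ -0.7261,  -0.531 ,   0.4369, 454.9607],
       [ -0.0131,   0.646 ,   0.7633, 747.01  ],
       [  0.    ,   0.    ,   0.    ,   1.    ]])}
top {'fx': 433.74303750932563, 'fy': 433.74303750932563, 'cx': 280.77591646821685, 'cy': 204.79792664134206, 'extrinsics': array([[  0.0103,   0.998 ,  -0.0618, 521.8206],
       [ -0.9999,   0.0104,   0.0015,  50.669 ],
       [  0.0022,   0.0617,   0.9981, 953.6868],
       [  0.    ,   0.    ,   0.    ,   1.    ]])}
wrist {'fx': 313.2209452597412, 'fy': 313.2209452597412, 'cx': 282.2716521287226, 'cy': 209.35388981505992, 'T_tool_cam': array([[ -0.0003,   0.3164,  -0.9486, -70.2958],
       [  1.    ,   0.0003,  -0.0003,  -0.1872],
       [  0.0002,  -0.9486,  -0.3164, -80.8666],
       [  0.    ,   0.    ,   0.    ,   1.    ]])}
```

View pics/top0.png

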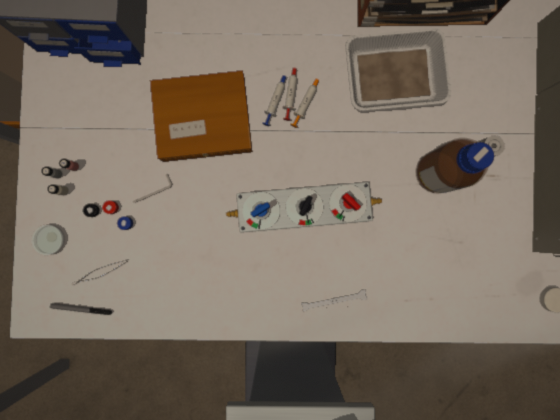

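View pics/scene0.png

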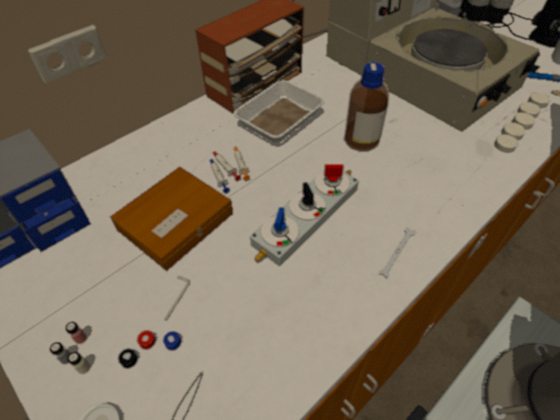

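View pics/wrist0.png

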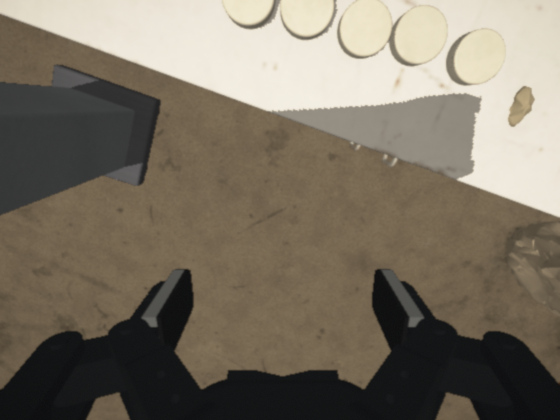

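```bash
cat >> h.py <<'E'
def ray(n,u,v,T=None):
    c=imaging.get_calibration(n); E=c['extrinsics'] if T is None else T
    d=np.array([(u-c['cx'])/c['fx'],-(v-c['cy'])/c['fy'],-1.0]); d=E[:3,:3]@d
    return E[:3,3],d/np.linalg.norm(d)
def onz(n,u,v,z,T=None):
    o,d=ray(n,u,v,T); return o+d*(z-o[2])/d[2]
def tri(rs):
    A=np.zeros((3,3));b=np.zeros(3)
    for o,d in rs:
        P=np.eye(3)-np.outer(d,d);A+=P;b+=P@o
    p=np.linalg.solve(A,b); return p,[np.linalg.norm((np.eye(3)-np.outer(d,d))@(p-o)) for o,d in rs]
def toolT(s):
    from scipy.spatial.transform import Rotation as R
    q=s['tool_rot'];T=np.eye(4);T[:3,:3]=R.from_quat([q[1],q[2],q[3],q[0]]).as_matrix();T[:3,3]=s['tcp_pos'];return T
def wristT(s): return toolT(s)@imaging.get_calibration('wrist')['T_tool_cam']
def bluemask(im):
    h=cv2.cvtColor(im,cv2.COLOR_RGB2HSV); return cv2.inRange(h,(95,130,50),(130,255,255))
E
python3 - <<'E'
from h import *
np.set_printoptions(suppress=True,precision=4)
rs=[]
for n,(u0,u1,v0,v1) in {'top':(235,290,190,240),'scene':(260,300,195,250)}.items():
    im=cv2.cvtColor(cv2.imread(f'pics/{n}0.png'),cv2.COLOR_BGR2RGB)
    m=bluemask(im); k=np.zeros_like(m);k[v0:v1,u0:u1]=m[v0:v1,u0:u1]
    ys,xs=np.nonzero(k); print(n,len(xs),xs.mean(),ys.mean(),cv2.minAreaRect(np.c_[xs,ys].astype(np.float32)))
    rs.append(ray(n,xs.mean(),ys.mean()))
    cv2.imwrite(f'pics/{n}0c.png',cv2.resize(cv2.imread(f'pics/{n}0.png')[180:260,220:390] if n=='top' else cv2.imread(f'pics/{n}0.png')[150:270,240:370],None,fx=4,fy=4,interpolation=cv2.INTER_CUBIC))
print(tri(rs)); s=monitor.state(); print(toolT(s))
for c in [(237,192),(370,182),(373,220),(240,232)]: print(onz('top',*c,36))
E
```

```text
top 147 260.5850340136054 209.58503401360545 ((260.7500305175781, 209.7500457763672), (10.60660171508789, 18.384777069091797), 45.0)
scene 155 279.6258064516129 221.03870967741935 ((278.5135192871094, 219.5811004638672), (22.35826301574707, 10.685934066772461), 80.53767395019531)
(array([565.6843,  89.8408,  73.7503]), [np.float64(0.5598014550300224), np.float64(0.5598014550298647)])
[[  -0.0006    0.3295   -0.9442  222.2795]
 [   0.0013   -0.9442   -0.3295 -636.9687]
 [  -1.       -0.0014    0.0001  303.1544]
 [   0.        0.        0.        1.    ]]
[604.8543 142.4779  36.    ]
[ 629.1856 -140.0699   36.    ]
[ 548.4148 -146.2286   36.    ]
[520.1683 134.7429  36.    ]
```

View pics/top0c.png

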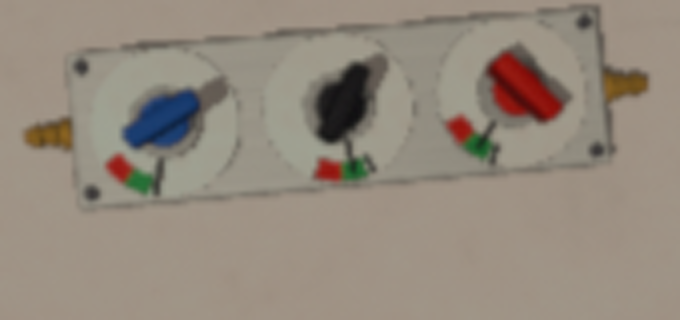

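View pics/scene0c.png

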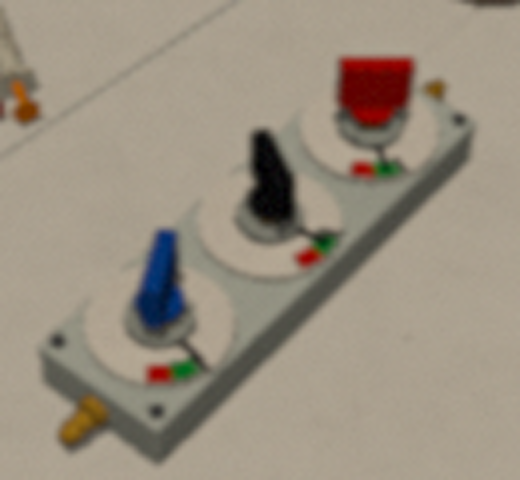

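Run:
```python
from h import *
np.set_printoptions(suppress=True,precision=3)
print('cap',tri([ray('top',482,153),ray('scene',374,68)]),onz('top',425,180,0),onz('scene',364,147,0))
T=toolT(monitor.state());R=T[:3,:3];p=T[:3,3]
for w in [(440,-270,360),(566,90,240)]:
    print(w,R.T@(np.array(w)-p)/25)
```

```text
cap (array([ 660.059, -298.35 ,  211.507]), [np.float64(1.3784160479079828), np.float64(1.3784160479081764)]) [ 639.133 -269.292    0.   ] [ 635.151 -280.567    0.   ]
(440, -270, 360) [ -2.259 -10.993 -13.059]
(566, 90, 240) [  2.557 -22.921 -22.563]
```

```bash
python3 -m handwheel '-2.2 -2 -3 -10; -2.2 -4 -5 -20; -2.2 -6 -7 -28; -2.2 -7.5 -9 -35; -2.2 -9 -11 -42; -2.2 -10.5 -12.5 -50; -2.2 -12 -14 -58; -2.2 -13.5 -15.5 -65; -2.2 -15 -17 -72; -2.2 -15.5 -17.5 -78' 1
```

```text
time_s: 1.15
tcp_pos: [465.4, -209.6, 358.1]
tool_rot: [0.532, 0.466, 0.532, -0.466]
force: [1.6, -0.1, -0.4]
grip_width: 85.3
```

Run:
```python
from h import *
np.set_printoptions(suppress=True,precision=3)
T=toolT(monitor.state());R=T[:3,:3];p=T[:3,3];print(R)
print(R.T@(np.array((566,90,240))-p)/25, 'head',np.degrees(np.arctan2(R[1,1],R[0,1])))
```

```text
[[ 0.     0.991  0.13 ]
 [-0.     0.13  -0.991]
 [-1.     0.     0.   ]]
[  4.721   5.554 -11.359] head 7.494411254856674
```

```bash
python3 -m handwheel '0.5 0.8 -1.6 -8; 1 1.6 -3.2 -15; 1.5 2.4 -4.8 -22; 2 3.2 -6.4 -22; 2.5 4 -8 -22; 3.2 4.8 -9.6 -22; 4 5.5 -11.2 -22; 4.7 5.5 -11.4 -22; 4.7 5.5 -11.4 -22; 4.7 5.5 -11.4 -22' 1
python3 - <<'E'
from h import *
s=monitor.state(); np.save('w1.npy',wristT(s)); im=snap('wrist','w1.png'); snap('top','top1.png')
print(s['tcp_pos'])
E
```

```text
time_s: 2.15
tcp_pos: [565.4, 87.6, 240.4]
tool_rot: [0.61, 0.357, 0.61, -0.358]
force: [-0.3, -0.4, 0.3]
grip_width: 85.3
[565.37304372  87.6457119  240.4209331 ]
```

View pics/w1.png

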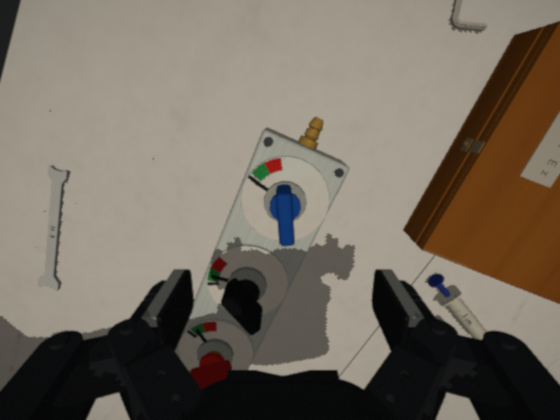

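Run:
```python
from h import *
im=cv2.imread('pics/w1.png');cv2.imwrite('pics/w1c.png',cv2.resize(im[120:300,200:370],None,fx=4,fy=4,interpolation=cv2.INTER_CUBIC)[:600])
m=bluemask(cv2.cvtColor(im,cv2.COLOR_BGR2RGB));k=np.zeros_like(m);k[170:260,250:320]=m[170:260,250:320]
ys,xs=np.nonzero(k);print(xs.min(),xs.max(),ys.min(),ys.max())
T=np.load('w1.npy')
for r in range(ys.min(),ys.max()+1,4): x=xs[ys==r];print(r,x.min(),x.max())
top=cv2.imread('pics/top1.png');cv2.imwrite('pics/top1c.png',cv2.resize(top[170:250,220:390],None,fx=4,fy=4))
print(onz('wrist',286,212,82,T), T[:3,3])
```

```text
270 299 185 244
185 282 287
189 277 289
193 277 290
197 273 296
201 271 298
205 271 299
209 270 299
213 272 298
217 275 294
221 279 291
225 279 291
229 279 292
233 280 292
237 280 292
241 280 293
[565.83218316  91.38451825  82.        ] [525.57593991 158.61041061 310.69730779]
```

View pics/w1c.png

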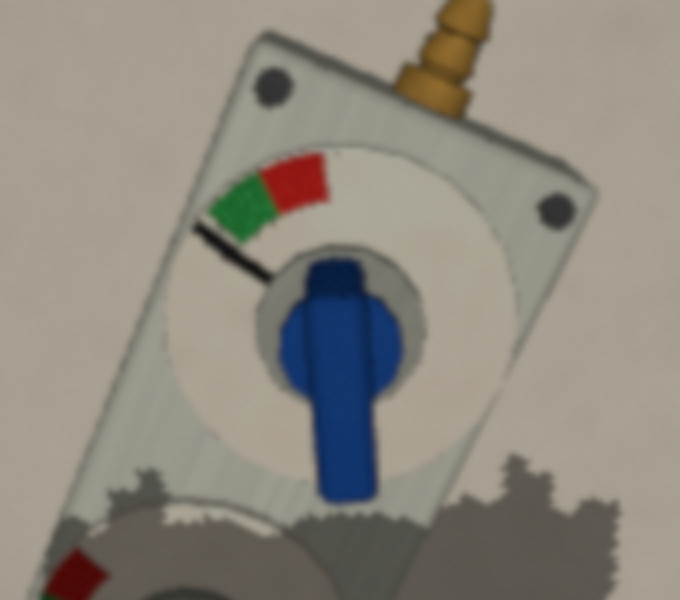

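Run:
```python
from h import *
np.set_printoptions(suppress=True,precision=2)
T=np.load('w1.npy')
a=onz('wrist',284.2,193.8,94,T);b=onz('wrist',286.8,245,94,T);d=b-a
print(a,b,np.linalg.norm(d),(a+b)/2,np.degrees(np.arctan2(d[1],d[0])))
print(tri([ray('wrist',284.2,193.8,T),ray('top',252.5,214.5)]),tri([ray('wrist',286.8,245,T),ray('top',269.5,204.5)]))
# disc centre, ellipse from crop approx
c=onz('wrist',200+342/4,120+315/4,38,T);print('disc',c)
t=toolT(monitor.state());R=t[:3,:3];print(np.degrees(np.arctan2(R[1,1],R[0,1])))
g=t[:3,3]
m=(a+b)/2
tgt=np.array([m[0],m[1],83+54]);print(R.T@(tgt-g)/25)
```

```text
[555.82 106.3   94.  ] [577.23  72.18  94.  ] 40.285832099403606 [566.52  89.24  94.  ] -57.89456901848413
(array([555.72, 105.53,  91.39]), [np.float64(0.4853485987238111), np.float64(0.4853485987238016)]) (array([576.2 ,  72.09,  94.61]), [np.float64(0.9381929667178013), np.float64(0.9381929667178354)])
disc [566.94  89.3   38.  ]
29.099956220066154
[ 4.18  0.06 -0.07]
```

View pics/top1c.png

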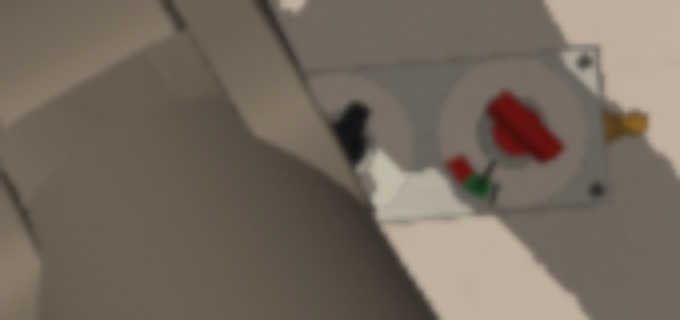

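```bash
python3 -m handwheel '1 0.06 -0.07 -3; 2 0.06 -0.07 -3; 3 0.06 -0.07 -3; 3.6 0.06 -0.07 -3; 4.1 0.06 -0.07 -3; 4.1 0.06 -0.07 -3; 4.1 0.06 -0.07 -3' 1
python3 - <<'E'
from h import *
s=monitor.state(); np.save('w2.npy',wristT(s)); snap('wrist','w2.png')
print(s['tcp_pos'],s['time_s'])
E
```

```text
time_s: 2.95
tcp_pos: [566.5, 90.8, 138.8]
tool_rot: [0.619, 0.342, 0.619, -0.341]
force: [-0.2, 0.2, 1.2]
grip_width: 85.4
[566.4622466   90.80838859 138.78258084] 2.95
```

View pics/w2.png

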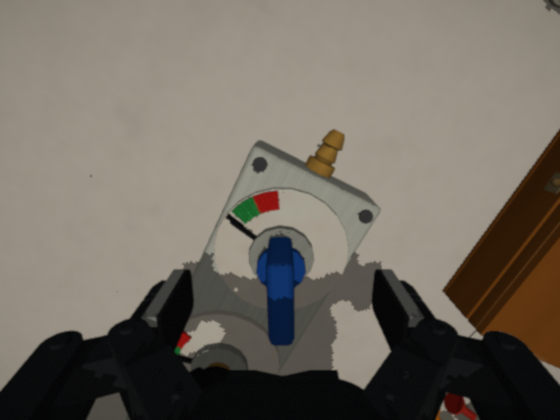

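```bash
python3 -m handwheel '0 -0.03 0.04 0; 0 -0.03 0.04 0; 0 -0.03 0.04 0; 0 -0.03 0.04 0; 0 -0.03 0.04 0; 0 -0.03 0.04 0; 0 -0.03 0.04 0; 0 -0.03 0.04 0' -1
python3 - <<'E'
from h import *
s=monitor.state(); print(s['wrist_torque'],s['force'],s['grip_width'],s['joints'],s['tcp_pos'])
np.save('w3.npy',wristT(s)); snap('wrist','w3.png')
E
```

```text
time_s: 3.8
tcp_pos: [566.1, 89.8, 138.3]
tool_rot: [0.619, 0.342, 0.619, -0.341]
force: [0.3, -0.0, 3.0]
grip_width: 10.8
[ 0.08293711 -0.01416088 -0.06383135] [ 0.30595439 -0.03149017  3.03019039] 10.815592307615383 [ 0.15529245  0.58206302 -0.5504064   1.90259408  0.42417079  0.77337998
 -0.06813832] [566.09647518  89.77040233 138.31157958]
```

View pics/w3.png

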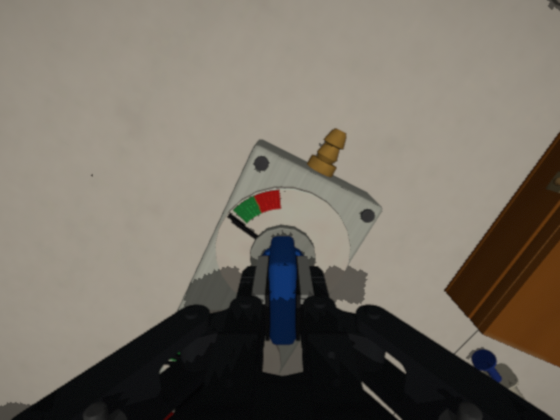

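```bash
python3 -m handwheel '0 0 0 3; 0 0 0 6; 0 0 0 9; 0 0 0 12; 0 0 0 15; 0 0 0 15; 0 0 0 15'
cat >> h.py <<'E'
def rep(f):
    s=monitor.state(); T=toolT(s)
    print('t',s['time_s'],'head',np.degrees(np.arctan2(T[1,1],T[0,1])).round(2),'Mz',s['wrist_torque'].round(3),'F',s['force'].round(1),s['tcp_pos'].round(1),s['grip_width'])
    np.save(f+'.npy',wristT(s)); im=snap('wrist',f+'.png')
    cv2.imwrite('pics/'+f+'c.png',cv2.cvtColor(cv2.resize(im[160:300,200:370],None,fx=4,fy=4,interpolation=cv2.INTER_CUBIC),cv2.COLOR_RGB2BGR))
E
python3 -c "from h import *; rep('w4')"
```

```text
time_s: 4.55
tcp_pos: [566.4, 89.9, 138.3]
tool_rot: [0.57, 0.42, 0.569, -0.419]
force: [2.2, 1.6, 2.5]
grip_width: 10.9
t 4.55 head 17.3 Mz [ 0.196 -0.458 -0.242] F [2.2 1.6 2.5] [566.4  89.9 138.3] 10.935044052636337
```

View pics/w4c.png

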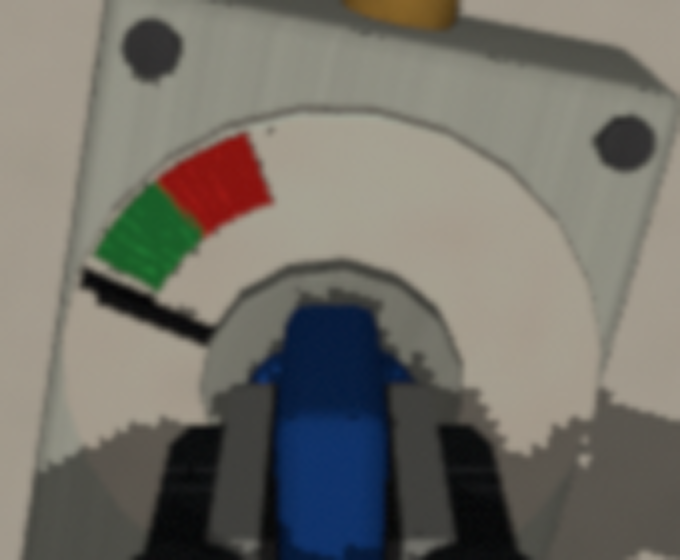

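```bash
cat >> h.py <<'E'
def ang(f,c=(566.5,89.3),z=39):
    im=cv2.cvtColor(cv2.imread('pics/'+f+'.png'),cv2.COLOR_BGR2RGB);T=np.load(f+'.npy');h=cv2.cvtColor(im,cv2.COLOR_RGB2HSV)
    M={'green':cv2.inRange(h,(50,110,40),(85,255,255)),'red':cv2.inRange(h,(0,150,60),(8,255,255))|cv2.inRange(h,(172,150,60),(180,255,255)),'black':cv2.inRange(h,(0,0,0),(180,255,45))}
    out={}
    for k,m in M.items():
        P=[]
        for v,u in zip(*np.nonzero(m)):
            if not(150<v<330 and 200<u<360): continue
            p=onz('wrist',u,v,z,T)-np.array([*c,z]);r=np.hypot(p[0],p[1]);P.append((r,-np.arctan2(p[1],p[0])))
        P=np.array(P).reshape(-1,2)
        out[k]=P
    g=out['green'];g=g[(g[:,0]>24)&(g[:,0]<40)][:,1]%(2*np.pi);r=out['red'];r=r[(r[:,0]>24)&(r[:,0]<40)][:,1]%(2*np.pi)
    lo,mid,hi=np.percentile(g,3),(np.percentile(g,97)+np.percentile(r,3))/2,np.percentile(r,97)
    z0=mid-0.48
    print(f,'green',lo-z0,'..',np.percentile(g,97)-z0,'red',np.percentile(r,3)-z0,hi-z0)
    for a,b in [(20,24),(24,28),(28,32),(32,36),(36,40)]:
        q=out['black'];q=q[(q[:,0]>a)&(q[:,0]<b)];t=(q[:,1]%(2*np.pi))-z0;t=t[(t>-0.35)&(t<1.0)]
        print('  black r',a,b,len(t),np.round([t.mean(),t.min(),t.max()],3) if len(t) else '')
E
python3 -c "
from h import *; ang('w1');ang('w4')"
python3 -m handwheel '0 0 0 2; 0 0 0 4; 0 0 0 6; 0 0 0 8; 0 0 0 8; 0 0 0 8'
python3 -c "from h import *; rep('w5');ang('w5')"
```

```text
w1 green 0.1287661633347592 .. 0.45025626460684354 red 0.5097437353931569 0.8611646567761695
  black r 20 24 6 [-0.047 -0.074 -0.022]
  black r 24 28 6 [-0.045 -0.061 -0.027]
  black r 28 32 9 [-0.019 -0.05   0.012]
  black r 32 36 7 [-0.005 -0.027  0.015]
  black r 36 40 1 [0.009 0.009 0.009]
time_s: 5.2
tcp_pos: [566.5, 89.9, 138.3]
tool_rot: [0.539, 0.459, 0.538, -0.458]
force: [4.8, 2.1, 0.5]
grip_width: 11.0
t 5.2 head 9.16 Mz [ 0.503 -1.105 -0.085] F [4.8 2.1 0.5] [566.5  89.9 138.3] 10.962486736341987Traceback (most recent call last):
  File "<string>", line 2, in <module>
    from h import *; ang('w1');ang('w4')
                               ~~~^^^^^^
  File "h.py", line 35, in ang
    p=onz('wrist',u,v,z,T)-np.array([*c,z]);r=np.hypot(p[0],p[1]);P.append((r,-np.arctan2(p[1],p[0])))
      ~~~^^^^^^^^^^^^^^^^^
  File "h.py", line 10, in onz
    o,d=ray(n,u,v,T); return o+d*(z-o[2])/d[2]
        ~~~^^^^^^^^^
  File "h.py", line 6, in ray
    c=imaging.get_calibration(n); E=c['extrinsics'] if T is None else T
ValueError: time passes only in moves, steps and waits
Traceback (most recent call last):
  File "h.py", line 35, in ang
    p=onz('wrist',u,v,z,T)-np.array([*c,z]);r=np.hypot(p[0],p[1]);P.append((r,-np.arctan2(p[1],p[0])))
      ~~~^^^^^^^^^^^^^^^^^
  File "h.py", line 10, in onz
    o,d=ray(n,u,v,T); return o+d*(z-o[2])/d[2]
        ~~~^^^^^^^^^
  File "h.py", line 6, in ray
    c=imaging.get_calibration(n); E=c['extrinsics'] if T is None else T
ValueError: time passes only in moves, steps and waits
```

View pics/w5c.png

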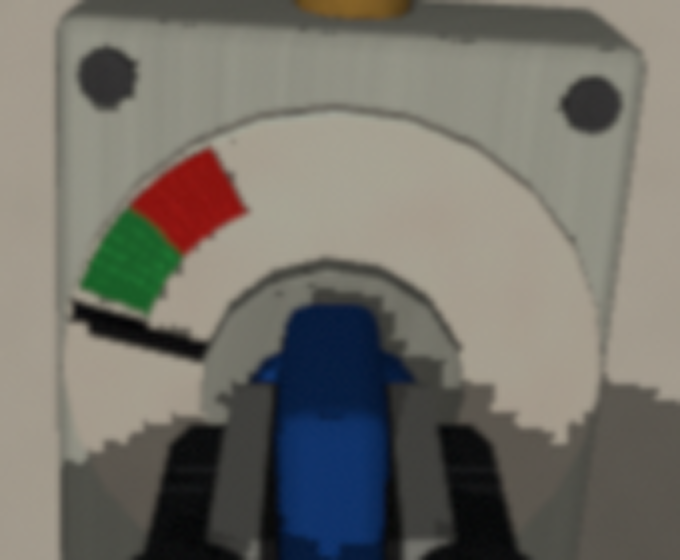

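```bash
python3 - <<'E'
s=open('h.py').read()
s=s.replace("    c=imaging.get_calibration(n); E=","    c=cal(n); E=").replace("imaging.get_calibration('wrist')","cal('wrist')")
s=s.replace("def ray(","""import functools
@functools.lru_cache(None)
def cal(n): return imaging.get_calibration(n)
def ray(""",1)
open('h.py','w').write(s)
E
python3 -m handwheel '0 0 0 2; 0 0 0 4; 0 0 0 6; 0 0 0 8; 0 0 0 8; 0 0 0 8'
python3 -c "
from h import *; rep('w6');ang('w4');ang('w5');ang('w6')"
```

```text
time_s: 5.85
tcp_pos: [566.6, 89.9, 138.3]
tool_rot: [0.505, 0.496, 0.505, -0.494]
force: [5.9, 1.1, 0.6]
grip_width: 10.7
t 5.85 head 1.17 Mz [ 0.495 -1.241 -0.049] F [5.9 1.1 0.6] [566.6  89.9 138.3] 10.701578533875914
w4 green 0.10655175659034999 .. 0.45370416434633487 red 0.5062958356536651 0.8663384428530199
  black r 20 24 25 [-0.1   -0.166 -0.04 ]
  black r 24 28 28 [-0.073 -0.125 -0.026]
  black r 28 32 37 [-0.043 -0.105  0.015]
  black r 32 36 35 [-0.028 -0.078  0.019]
  black r 36 40 15 [-0.001 -0.032  0.024]
w5 green 0.11030708512768106 .. 0.455944881586432 red 0.504055118413568 0.8658078815111261
  black r 20 24 27 [-0.102 -0.155 -0.04 ]
  black r 24 28 29 [-0.077 -0.134 -0.025]
  black r 28 32 35 [-0.044 -0.101  0.015]
  black r 32 36 38 [-0.028 -0.078  0.022]
  black r 36 40 16 [ 0.003 -0.031  0.031]
w6 green 0.11742098484574637 .. 0.45534180188732387 red 0.5046581981126761 0.873073875192274
  black r 20 24 27 [-0.072 -0.131 -0.006]
  black r 24 28 29 [-0.045 -0.091  0.01 ]
  black r 28 32 31 [-0.022 -0.063  0.025]
  black r 32 36 31 [-0.007 -0.043  0.034]
  black r 36 40 15 [ 0.014 -0.01   0.043]
```

View pics/w6c.png

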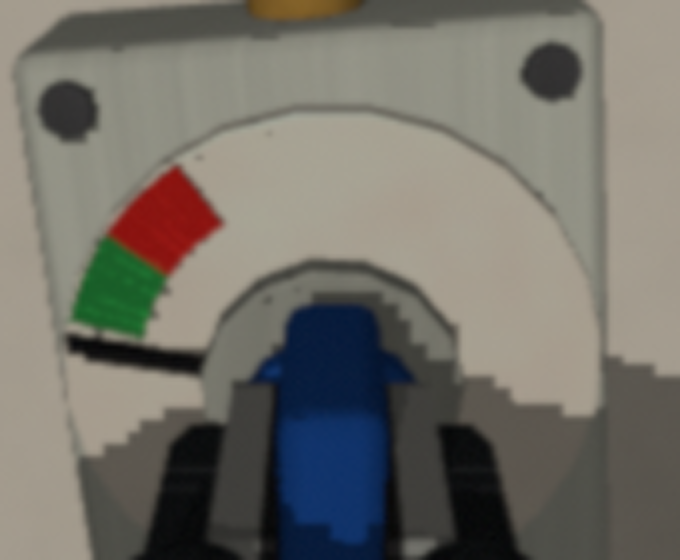

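```bash
python3 -m handwheel '0 0 0 2; 0 0 0 4; 0 0 0 6; 0 0 0 6; 0 0 0 6'
python3 -c "
from h import *; rep('w7');ang('w7')"
```

```text
time_s: 6.4
tcp_pos: [566.8, 89.9, 138.3]
tool_rot: [0.479, 0.521, 0.478, -0.52]
force: [5.7, 2.8, -0.2]
grip_width: 11.0
t 6.4 head -4.84 Mz [ 0.492 -1.389  0.004] F [ 5.7  2.8 -0.2] [566.8  89.9 138.3] 11.000913633489795
w7 green 0.11644964259614721 .. 0.4540413243667669 red 0.505958675633233 0.863530680250852
  black r 20 24 24 [ 0.014 -0.036  0.06 ]
  black r 24 28 29 [ 0.034 -0.024  0.084]
  black r 28 32 44 [ 0.031 -0.035  0.098]
  black r 32 36 51 [ 0.043 -0.028  0.111]
  black r 36 40 18 [ 0.003 -0.021  0.034]
```

View pics/w7c.png

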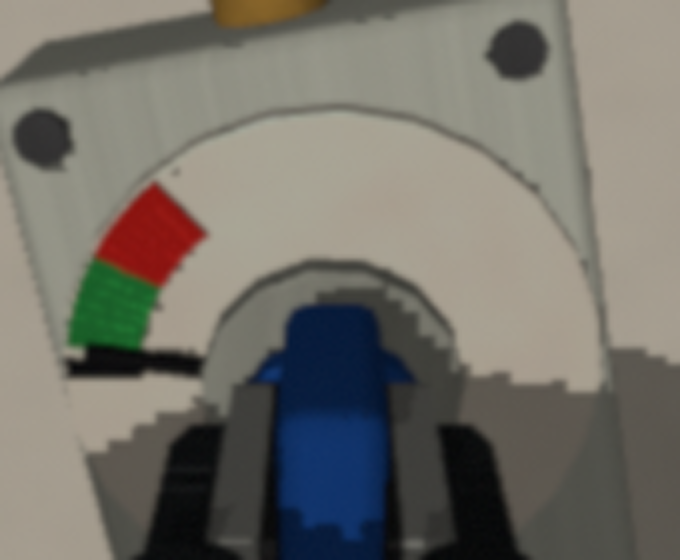

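```bash
python3 -m handwheel '0 0 0 2; 0 0 0 4; 0 0 0 6; 0 0 0 8; 0 0 0 10; 0 0 0 10; 0 0 0 10'
python3 -c "
from h import *; rep('w8');ang('w8')"
```

```text
time_s: 7.15
tcp_pos: [567.0, 89.8, 138.3]
tool_rot: [0.432, 0.561, 0.431, -0.559]
force: [6.3, 2.1, -0.5]
grip_width: 10.8
t 7.15 head -14.84 Mz [ 0.441 -1.536  0.034] F [ 6.3  2.1 -0.5] [567.   89.8 138.3] 10.842488044226199
w8 green 0.12432557789508891 .. 0.45584819679803923 red 0.5041518032019607 0.8695222069481603
  black r 20 24 42 [ 0.001 -0.349  0.246]
  black r 24 28 42 [-0.006 -0.35   0.245]
  black r 28 32 47 [ 0.131 -0.343  0.264]
  black r 32 36 44 [ 0.151 -0.01   0.261]
  black r 36 40 17 [ 0.016 -0.008  0.043]
```

View pics/w8c.png

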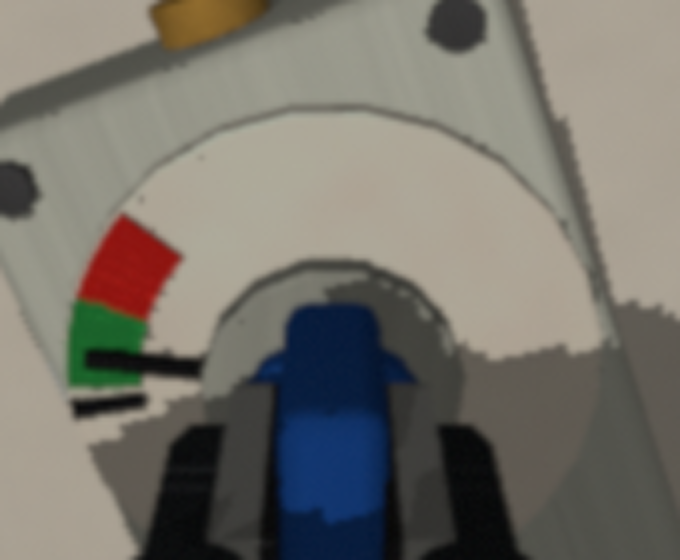

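```bash
python3 -m handwheel '0 0 0 0; 0 0 0 0; 0 0 0 0; 0 0 0 0; 0 0 0 0; 0 0 0 0' 0.3
python3 -c "
from h import *; rep('w9')"
python3 -m handwheel '-0.5 0 0 0; -1 0 0 0; -2 0 0 0; -3 0 0 0; -4 0 0 0; -5 0 0 0; -5 0 0 0; -5 0 0 0'
python3 -c "
from h import *; rep('w10');ang('w10');snap('scene','scene9.png')
im=cv2.imread('pics/scene9.png')[150:270,240:370];cv2.imwrite('pics/scene9c.png',cv2.resize(im,None,fx=4,fy=4))"
```

```text
time_s: 7.8
tcp_pos: [565.7, 89.6, 138.0]
tool_rot: [-0.432, -0.56, -0.432, 0.56]
force: [0.4, 0.0, 0.5]
grip_width: 55.7
t 7.8 head -14.77 Mz [ 0.062 -0.017  0.006] F [0.4 0.  0.5] [565.7  89.6 138. ] 55.689173729092104
time_s: 8.65
tcp_pos: [566.1, 89.6, 264.4]
tool_rot: [0.432, 0.561, 0.431, -0.559]
force: [-0.3, 0.2, 0.2]
grip_width: 55.2
t 8.65 head -14.77 Mz [-0.047  0.061 -0.029] F [-0.3  0.2  0.2] [566.1  89.6 264.4] 55.15473913197781
w10 green 0.1417517310921781 .. 0.44899531567686735 red 0.5110046843231326 0.8489057041196268
  black r 20 24 4 [0.202 0.201 0.203]
  black r 24 28 4 [0.243 0.241 0.245]
  black r 28 32 6 [0.244 0.237 0.27 ]
  black r 32 36 8 [0.222 0.006 0.268]
  black r 36 40 2 [0.014 0.011 0.016]
```

View pics/w10.png

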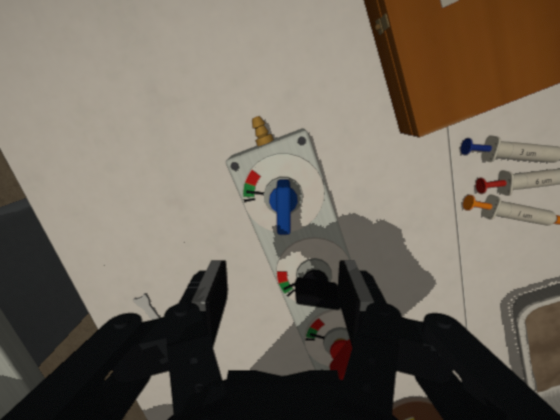

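View pics/w10c.png

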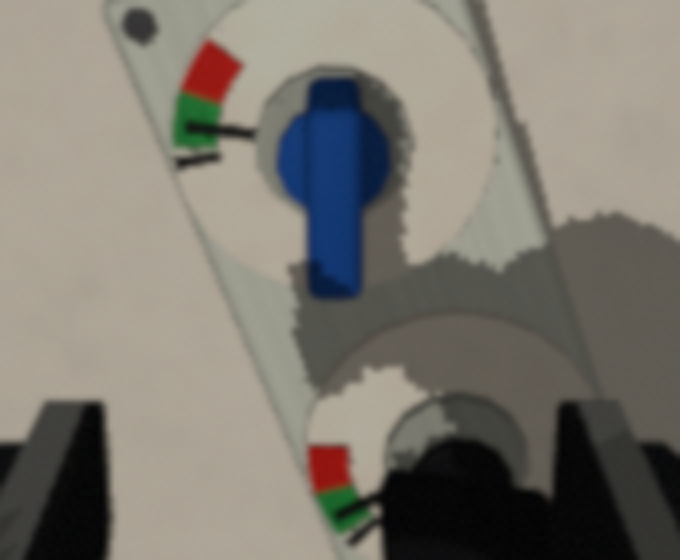

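View pics/w9c.png

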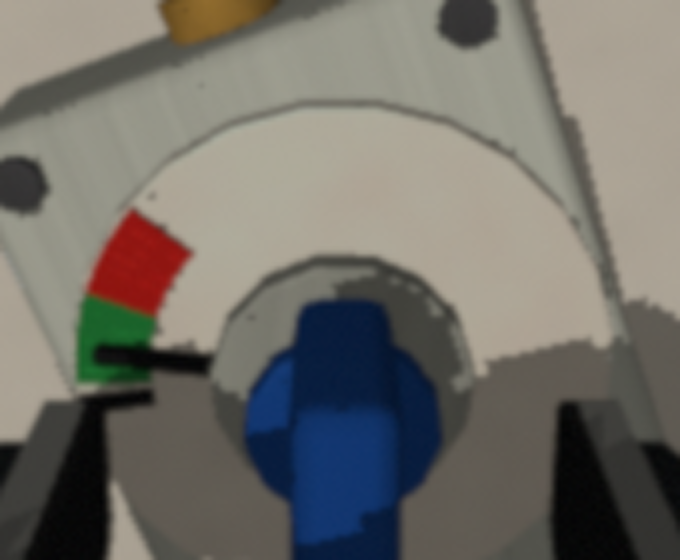

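The pointer rests in mid-green, at about 0.25 rad, after release. The hand is clear, and the neighbouring pointers are still in their green arcs.

```bash
python3 -c "
from h import *; s=monitor.state();print(s['time_s'],s['force'],abs(s['qvel']).max()); print(ticket.close_job())"
```

```text
8.75 [-0.53228213 -0.16257273 -0.10513038] 0.013924144156967048
the job is handed in; nothing more can be done
None
```

I tightened the blue plug and handed the job in at 8.75 s. The last picture shows its pointer resting in mid-green.

**Grasp:** I placed the blue wing from the top and scene views, then from the wrist camera. It was centred near (566.5, 89.3) with its top at about 91–95 mm, which agrees with the stated 94 mm. I gripped it there.

**Turn:** I turned it about 47° clockwise in small steps, checking the pointer in the wrist picture after each. It started to move at roughly 30°. I then opened the jaws and lifted about 125 mm clear.

**Last checks:**
- **Blue pointer:** it read about 0.25–0.27 rad and looked the same in the pictures before release, after release and after lifting. The readings scatter by a few hundredths of a rad: the same measure gave -0.1 to 0 on the zero line, depending on radius. That is still well inside the green.
- **Robot clear:** the force reading was about zero and nothing was touching the plug.
- **Red and black plugs:** I saw both pointers still in the green and never touched either plug, but I did not measure their angles. I took a final scene picture but did not inspect it.
- **Wrist torque:** its vertical part showed no clear rise at snug, so I judged first bite from the pointer alone.

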